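Re-nest the steel pouring pans with their handles fanned

ROBOT

A 7-joint arm with a two-finger parallel gripper is mounted at the origin on the work surface. World frame = base frame: x ahead of the robot, y to its left, z up, the work surface at z = 0. Lengths are in m, angles in rad, forces in N, time in s.
With the tool pointing down it reaches from about 0.425 to 0.875 m from the base axis. Payload 4.7 kg.
Tool frame: the origin (TCP) lies at the very end of the fingers, on their centre line; the grasp point (between the pads) lies 19 mm behind it (pinch_z is the distance from the TCP to the grasp point, in m); z points along the fingers, y is the line along which they close (so a half turn about z gives the same grasp; the last joint's range is limited). The gripper opens to 85 mm and grips with 20 to 120 N. Pads are 22 mm wide; open, the fingers measure 114 mm over their backs; the gripper's body (76 mm by 85 mm) begins 54 mm behind the grasp point. The pads swing forward as they close: fully open they stand 13 mm farther back than shut.
Start: joints at [1.191, 0.321, -0.07, 1.45, 0.023, 1.371, -0.057], TCP at [0.249, -0.6, 0.231] pointing down, gripper open.
Joint ranges: [-2.86, 2.86], [-0.3, 2.09], [-1.38, 1.24], [0.06, 2.45], [-1.56, 4.7], [0.09, 2.05], [-2.69, 2.69]. Speed limits (rad/s): [2.57, 2.57, 3.14, 3.14, 3.14, 3.14, 3.14].

INTERFACE

Orientations are given as [roll, pitch, yaw] about the fixed x, y, z axes, in that order (R = Rz(yaw) Ry(pitch) Rx(roll)).
In Python, from bench import observe, get_image, finish_job, spot_in, silhouettes, landmark_of, pinch_z gives the robot as it stands.
- The arm moves only by the tool jog_arm, never from a script. Its argument "steps" is a list of rows, each a list of 3 entries, a list of its own where there are three numbers: the turn, a rotation vector about the world's x, y, z in rad, then the shift along the world's x, y, z in mm, then the finger opening in mm, from 0 to 85.4. In form: [[[wx, wy, wz], [dx, dy, dz], jaw], ...]. A call has 1 to 20 rows; each row is the pose to reach, as a shift and turn from the pose commanded when the call began; what a row does not reach only later rows make up. A row lasts 1/10 s, in which the tool goes at most 50 mm and 8.59 degrees, less where a joint would pass 70% of its speed; a pose out of reach is approached as far as the arm can. A call with a gripper value outside its range is refused whole. The fingers move at their own pace and stop on an object; "grip_force" is the grip in N (left out, the last holds). Time passes only in rows, so rows that repeat a pose let the fingers close. It gives the time, the measured TCP pose, the force, the opening and the grip force at its end, in the units of the state.
- observe(): the state, without advancing time (a new reading comes with each control period).
- get_image(name): name is "scene" or "top" or "wrist"; returns a dict with "frame" (420x560x3 uint8, red, green, blue), "camera_matrix" (3x3 intrinsics, pixels), "dist_coeffs" ([k1, k2, p1, p2, k3] as OpenCV has them; the pictures are not rectified), "rvec" (rotation vector, rad) and "tvec" (3), from world to camera coordinates, as OpenCV has them. Camera axes: x right, y down, z forward; pixel columns grow to the right and rows downward; lengths in m; the calibration is good to about 2 mm. A picture is of the moment at which its call begins. There is no depth.
- finish_job(): hands the job in; it is judged then, once.
Trained networks look in the newest picture that a camera, given by its name, has taken for a name from the list of things; names that differ only in an ending like _2 or _b are one class to them, and where a whole thing is asked for, a point or a joint stands for the part that bears it (a point fixed in the world has none). Each returns a list of dicts, best first, with "score" (0 to 1); they miss things now and then, are a little off and sometimes report something else, mostly with a low value. They report only what shows in the picture. A call takes as long as a camera call.
- spot_in(camera, target): "position" ([x, y, z] in m, in the coordinates of the camera as it stood for that picture, good to about 4 mm: the middle of the surface that is visible of it).
- silhouettes(camera, target): "region" (420x560 bool, what is visible of it).
- landmark_of(camera, target): "position" ([x, y, z] in m, in the coordinates of the camera as it stood for that picture, good to about 4 mm: a listed point, or the origin of a listed thing).
The state is a dict: "clock": time; "joints": joint angles; "joint_vel": joint speeds; "effort": joint torques, N m; "ee_pos": TCP position; "eef_rot": TCP orientation; "force": force on the tool from outside, world axes, zero at the start; "moment": the same for the moment, N m; "opening": opening from 0.0 (shut) to 1.0 (fully open); "grip_force": force on a finger pad.
Only numpy, scipy, OpenCV 4.12 (cv2) and the standard library are available. Lean on these libraries where they do the work, as an engineer would, in place of code of your own. Each camera call takes 0.05 s, during which the arm holds its last target. There are 200 camera calls.

TASK

On the beer-judging table the smallest steel pouring pan has been dropped straight into the largest: take it out and stand it upright on the table or the rubber mat. Then nest the middle pan in the largest and after that the smallest in the middle one, each fully home with its handle lying down in the pouring lip (the gap in the rim) of the pan just below it, so that the three handles fan out. Lower them gently rather than dropping or forcing them, leave the largest pan standing where it is, and do not disturb the clear cups, the bottle or the stack of coasters.

Things in the scene. Friction and masses are not known exactly. Their poses are not given: they have to be found in the camera images.
- large_pan: Plain steel pan, loose. Origin: centre of the underside; z up, handle along its +x. Straight wall 2.5 mm, base 5 mm with bevelled corner. Top 11 mm of the rim: a stiff turnable collar with a spout-shaped gap, 18 mm wide, the pouring lip, standing 35 to 65 deg counter-clockwise (from above) of the handle: see or feel where. Largest: outer radius 56 mm, 60 mm high, 0.66 kg.
- middle_pan: Plain steel pan, loose. Origin: centre of the underside; z up, handle along its +x. Straight wall 2.5 mm, base 5 mm with bevelled corner. Top 11 mm of the rim: a stiff turnable collar with a spout-shaped gap, 18 mm wide, the pouring lip, standing 35 to 65 deg counter-clockwise (from above) of the handle: see or feel where. Middle: outer radius 50.5 mm, 68 mm high, 0.42 kg.
- small_pan: Plain steel pan, loose. Origin: centre of the underside; z up, handle along its +x. Straight wall 2.5 mm, base 5 mm with bevelled corner. Top 11 mm of the rim: a stiff turnable collar with a spout-shaped gap, 18 mm wide, the pouring lip, standing 35 to 65 deg counter-clockwise (from above) of the handle: see or feel where. Smallest: outer radius 45 mm, 76 mm high, 0.36 kg.
- large_pan_grip (a point): Centreline of the strap handle (12 mm wide, 6 thick; level to 62 mm from the axis, then rising 12 deg to its end at 135 mm), 100 mm out from the largest's axis, 51 mm above its underside. An inner pan is home with its underside 5 mm above that of the pan below and its handle in the lip, 7 mm below the rim (3 deg of play each side); off the lip its handle rides on the rim, 7 mm high.
- middle_pan_grip (a point): Centreline of the strap handle (12 mm wide, 6 thick; level to 62 mm from the axis, then rising 12 deg to its end at 135 mm), 100 mm out from the middle's axis, 59 mm above its underside. Pinched there from above, a pan is heavy to one side and may droop a few degrees.
- small_pan_grip (a point): Centreline of the strap handle (12 mm wide, 6 thick; level to 62 mm from the axis, then rising 12 deg to its end at 135 mm), 100 mm out from the smallest's axis, 67 mm above its underside. At the start the smallest stands on the largest's inner floor, its handle 1 mm above the largest's rim.
- bar_mat: Fixed black rubber bar mat, 150 x 150 mm, 4 mm thick, flat on the table and empty: room to stand a pan. Origin: centre of its underside.
- cup0: Empty clear plastic tasting cup, 74 mm across the rim, 85 mm high, loose bystander. Origin: centre of the underside.
- cup1: Empty clear plastic tasting cup, 74 mm across the rim, 85 mm high, loose bystander. Origin: centre of the underside.
- cup2: Empty clear plastic tasting cup, 74 mm across the rim, 85 mm high, loose bystander. Origin: centre of the underside.
- cup3: Empty clear plastic tasting cup, 74 mm across the rim, 85 mm high, loose bystander. Origin: centre of the underside.
- bottle: Amber glass bottle, 62 mm across, 190 mm high, loose bystander. Origin: centre of the underside.
- coasters: Stack of round cork and card coasters, 94 mm across, 22 mm high, loose bystander. Origin: centre of the underside.

How it is judged:
On the way, in this order (a step that is already met when the one before it is completed fails the run):
1. the smallest pan is out of the largest and stands upright on the table or mat (horizontal distance between small_pan and large_pan above 0.105 m and height (world z) of small_pan below 0.012 m and angle between small_pan's own z axis and vertical below 0.1 rad), for 0.2 s.
2. the middle pan is fully home in the largest, its handle in the largest's lip (horizontal distance between middle_pan and large_pan below 0.008 m and z of middle_pan in the frame of large_pan between 0.003 and 0.0068 m and angle between the z axis of middle_pan and the z axis of large_pan, either way round below 0.035 rad and x of middle_pan_grip in the frame of large_pan above 0.03 m and y of middle_pan_grip in the frame of large_pan above 0.045 m), for 0.3 s.
At the end, for the whole second after the job is handed in: Largest pan flat on the table, middle pan in it, smallest in the middle one, all at rest; each inner pan's underside under 6.8 mm above that of the pan below, centred within 8 mm, level with it within 2 degrees, its handle in that pan's lip (all of step 2 and horizontal distance between small_pan and middle_pan below 0.008 m and z of small_pan in the frame of middle_pan between 0.003 and 0.0068 m and angle between the z axis of small_pan and the z axis of middle_pan, either way round below 0.035 rad and x of small_pan_grip in the frame of middle_pan above 0.03 m and y of small_pan_grip in the frame of middle_pan above 0.045 m and angle between large_pan's own z axis and vertical below 0.05 rad and height (world z) of large_pan below 0.004 m and linear speed of each of large_pan, middle_pan, small_pan below 0.02 m/s); the robot touches nothing.
It fails at once if a pan is dropped or forced: more than 45 N between two pans (contact force between large_pan and middle_pan above 45 N or contact force between any of large_pan, middle_pan and small_pan above 45 N).
It fails at once if the largest pan is moved more than 50 mm (distance of large_pan from where it was at the start of the episode above 0.05 m).
It fails at once if a cup, the bottle or the coasters are moved more than 30 mm (distance of any of cup0, cup1, cup2, cup3, bottle, coasters from where it was at the start of the episode above 0.03 m).
It also fails if it takes over 72 s, if anything falls off the work surface, if the arm or the gripper's body presses on something with over 40 N, if the wrist force passes 120 N, or if a joint passes its speed limit or range.

## Working session

There is one attempt and no reset: what is moved stays moved. The work goes in short steps, Python scripts to look and compute and a tool call to move; the robot and the scene stay as the last step left them, time stands still between calls to the robot, and variables do not carry over. Pictures are saved under pics/ and viewed, at most 10 in all, crops included, and the job is handed in when it is done.

Besides the shell and the picture viewer there is one more tool, called after "Call:" as name(argument=value, ...) on one line, values as JSON. jog_arm: Moves the arm, as the interface text tells. Its arguments: {"type":"object","properties":{"steps":{"type":"array","items":{"type":"array"}},"grip_force":{"type":"number"}},"required":["steps"]}

```bash
mkdir -p pics
cat > h.py <<'E'
import numpy as np, cv2
from bench import *
def cam(n):
    d=get_image(n); R=cv2.Rodrigues(np.array(d['rvec'],float))[0]; t=np.array(d['tvec'],float).ravel()
    return d,R,t
def w(R,t,p): return R.T@(np.array(p)-t)
def save(d,f): cv2.imwrite(f,cv2.cvtColor(d['frame'],cv2.COLOR_RGB2BGR))
def px2w(d,R,t,uv,z):
    K=np.array(d['camera_matrix']);D=np.array(d['dist_coeffs'],float)
    p=cv2.undistortPoints(np.array(uv,float).reshape(-1,1,2),K,D)[:,0]
    o=-R.T@t; r=np.c_[p,np.ones(len(p))]@R
    return o+r*((z-o[2])/r[:,2])[:,None]
E
python3 - <<'E'
from h import *
for c in ['top','scene']:
    d,R,t=cam(c); save(d,f'pics/{c}0.png')
    for n in ['large_pan','middle_pan','small_pan','large_pan_grip','middle_pan_grip','small_pan_grip','bar_mat','cup0','bottle','coasters']:
        print(c,n,[(np.round(w(R,t,x['position']),3).tolist(),round(x['score'],2)) for x in landmark_of(c,n)][:4])
s=observe();print(s, pinch_z)
E
```

```text
top large_pan [([0.508, -0.056, -0.002], 0.68)]
top middle_pan [([0.554, 0.279, -0.003], 0.97)]
top small_pan [([0.504, -0.057, 0.006], 0.93)]
top large_pan_grip [([0.415, -0.088, 0.054], 0.8), ([0.508, -0.054, -0.001], 0.75)]
top middle_pan_grip [([0.641, 0.331, 0.06], 0.69)]
top small_pan_grip [([0.568, -0.142, 0.072], 0.75)]
top bar_mat [([0.463, -0.267, -0.001], 0.75)]
top cup0 [([0.367, 0.183, -0.006], 0.91), ([0.79, 0.16, 0.001], 0.86), ([0.771, -0.153, -0.0], 0.63), ([0.351, -0.155, 0.001], 0.55)]
top bottle [([0.652, -0.422, -0.002], 0.79)]
top coasters [([0.796, -0.025, 0.007], 0.77)]
scene large_pan [([0.506, -0.056, -0.003], 0.73)]
scene middle_pan [([0.552, 0.284, -0.0], 0.97), ([0.567, -0.139, 0.075], 0.57)]
scene small_pan [([0.509, -0.054, 0.005], 0.64)]
scene large_pan_grip [([0.414, -0.087, 0.049], 0.87)]
scene middle_pan_grip [([0.642, 0.332, 0.063], 0.55)]
scene small_pan_grip [([0.565, -0.138, 0.071], 0.81)]
scene bar_mat [([0.652, -0.423, -0.0], 0.73), ([0.468, -0.269, -0.003], 0.62), ([0.364, 0.18, 0.007], 0.57)]
scene cup0 [([0.789, 0.163, 0.005], 0.87), ([0.36
[... 206 characters left out ...]
0.71)]
{'clock': 1.1, 'joints': array([ 1.19112544,  0.32100086, -0.07007659,  1.45051858,  0.02260524,
        1.3707763 , -0.05689959]), 'joint_vel': array([-0.00128462,  0.00063115, -0.00090582,  0.00099569, -0.00029049,
        0.00068113, -0.00030695]), 'effort': array([ 1.36427720e-03, -4.93407404e+01, -3.80150322e-01, -3.14578629e+01,
        1.37275676e-02,  1.39381609e-03, -2.02137323e-05]), 'ee_pos': array([ 0.24935747, -0.60028834,  0.23133844]), 'eef_rot': array([3.14150794e+00, 5.60929560e-05, 3.93769555e-01]), 'force': array([ 0.83011697, -0.76535736, -0.082216  ]), 'moment': array([-0.02310821, -0.01399118, -0.03250873]), 'grip_force': 0.0, 'opening': 1.000104703916203} 0.0187
```

View pics/top0.png

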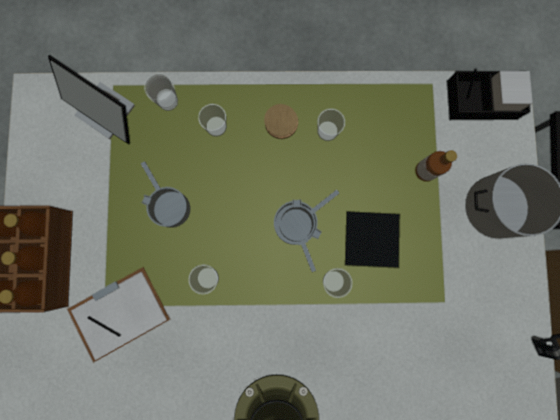

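View pics/scene0.png

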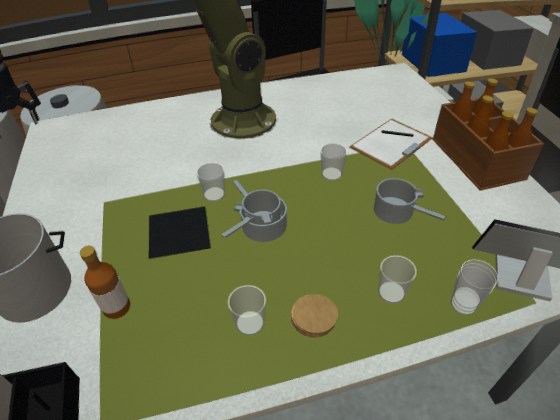

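The pictures show the nested small and large pans at (296,222) in the top view. The small handle points up-right, the large handle points down, and lips are visible near (318,233) and (295,205). The middle pan is at (168,207) with its lip near (147,201). I'll move in for wrist views.

Call:
jog_arm(steps=[[[0,0,1.8],[281,520,100],85],[[0,0,1.8],[281,520,100],85],[[0,0,1.8],[281,520,100],85],[[0,0,1.8],[281,520,100],85],[[0,0,1.8],[281,520,100],85],[[0,0,1.8],[281,520,100],85],[[0,0,1.8],[281,520,100],85],[[0,0,1.8],[281,520,100],85],[[0,0,1.8],[281,520,100],85],[[0,0,1.8],[281,520,100],85],[[0,0,1.8],[281,520,100],85],[[0,0,1.8],[281,520,100],85],[[0,0,1.8],[281,520,100],85],[[0,0,1.8],[281,520,100],85],[[0,0,1.8],[281,520,100],85],[[0,0,1.8],[281,520,100],85],[[0,0,1.8],[281,520,100],85]], grip_force=60)

```text
clock: 2.8
ee_pos: [0.5299, -0.0818, 0.3311]
eef_rot: [-3.141, 0.0, 2.191]
force: [-0.8, -0.4, 0.2]
opening: 0.993
grip_force: 0.0
```

Run:
```python
from h import *
d,R,t=cam('wrist'); save(d,'pics/w1.png'); print('cam',np.round(-R.T@t,3), np.round(R,2).tolist())
for n in ['large_pan','small_pan','large_pan_grip','small_pan_grip']:
    print(n,[(np.round(w(R,t,x['position']),4).tolist(),round(x['score'],2)) for x in landmark_of('wrist',n)][:3])
s=observe();print(s['clock'],s['ee_pos'],s['eef_rot'],s['joints'])
```

```text
cam [ 0.492 -0.026  0.472] [[0.81, 0.58, -0.0], [0.56, -0.78, 0.26], [0.15, -0.21, -0.96]]
large_pan [([0.35, -0.1536, -0.0024], 0.38)]
small_pan [([0.5077, -0.055, 0.0079], 0.72)]
large_pan_grip [([0.4157, -0.0862, 0.051], 0.71)]
small_pan_grip [([0.564, -0.1328, 0.0657], 0.79)]
3.05 [ 0.53028877 -0.08062147  0.33137615] [3.14153641e+00 1.69290376e-04 2.19311736e+00] [ 0.68998417  0.08171805 -0.62425361  1.55114607  0.0478758   1.5239925
  0.68740158]
```

View pics/w1.png

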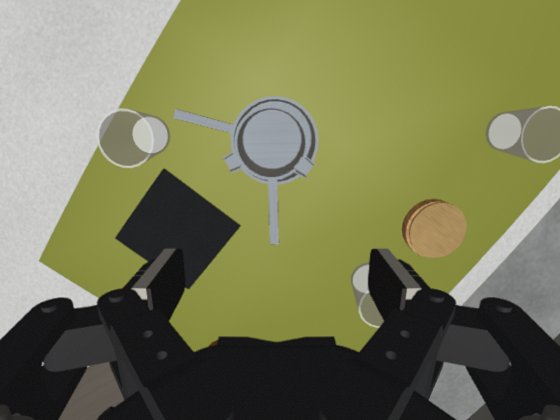

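Wrist view: the pan rims are centred near (273,140), the small handle ends at (274,243), the large handle ends at (176,113), and the lips are near (233,163) for the large pan and (304,167) for the small one. I'll zoom for accuracy.

Run:
```python
import cv2
i=cv2.imread('pics/w1.png')[90:255,165:330]
cv2.imwrite('pics/w1z.png',cv2.resize(i,None,fx=3.6,fy=3.6,interpolation=cv2.INTER_CUBIC))
```

```text
(no output)
```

View pics/w1z.png

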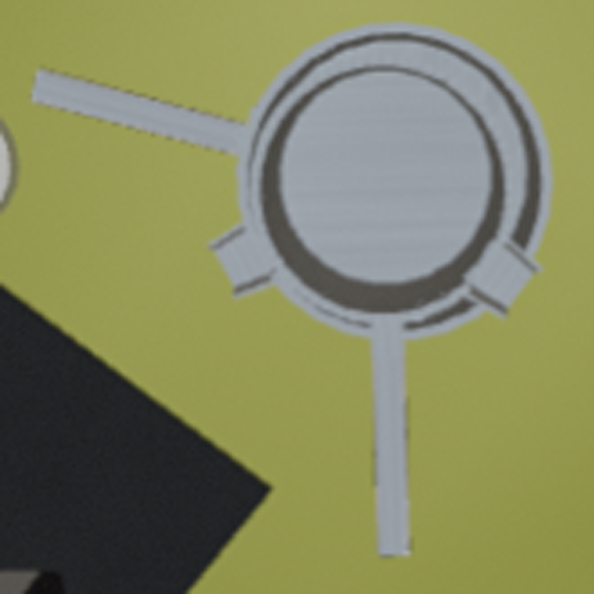

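Run:
```python
from h import *
d,R,t=cam('wrist')
f=lambda L,z: px2w(d,R,t,np.array(L,float)/3.6+[165,90],z)
g=cv2.cvtColor(d['frame'],cv2.COLOR_RGB2BGR); hsv=cv2.cvtColor(g,cv2.COLOR_BGR2HSV)
m=(hsv[...,1]<60).astype(np.uint8)
sub=np.zeros_like(m); sub[88:190,225:325]=m[88:190,225:325]
c=max(cv2.findContours(sub,cv2.RETR_EXTERNAL,cv2.CHAIN_APPROX_NONE)[0],key=cv2.contourArea)[:,0]
P=px2w(d,R,t,c,0.060)[:,:2]
ce=np.array([.508,-.056])
for k in range(30):
    r=np.linalg.norm(P-ce,axis=1); u=(P-ce)/r[:,None]; e=r-.056; ok=abs(e)<.004 if k<15 else abs(e)<.0015
    ce=ce+np.linalg.lstsq(u[ok],e[ok],rcond=None)[0]
print('large rim c',ce,ok.sum(),len(ok),'resid',e[ok].std())
A=lambda p,q: np.degrees(np.arctan2(*(p-q)[:2][::-1]))
le=f([[42,86]],.0685-.005+.0)[0]; print('large handle end',le,A(le[:2],ce),np.linalg.norm(le[:2]-ce))
ll=f([[225,268],[212,245],[237,293]],.060);print('large lip',ll,[A(x[:2],ce) for x in ll])
se=f([[394,553]],.0825)[0]; print('small end',se,A(se[:2],ce),np.linalg.norm(se[:2]-ce))
sl=f([[522,290],[540,268],[505,313]],.081);print('small lip',sl,[A(x[:2],ce) for x in sl])
s1=f([[388,325],[391,440]],.066);print('small handle line pts',s1, A(se[:2],s1[0][:2]))
```

```text
large rim c [ 0.50710159 -0.05256566] 195 288 resid 0.000395510193973406
large handle end [ 0.38567447 -0.09536349  0.0635    ] -160.58464376130584 0.12874859317488357
large lip [[ 0.47474745 -0.11246484  0.06      ]
 [ 0.46613512 -0.108148    0.06      ]
 [ 0.48355045 -0.11766676  0.06      ]] [np.float64(-118.37540390331583), np.float64(-126.39174627152005), np.float64(-109.88822658133664)]
small end [ 0.58608954 -0.16034286  0.0825    ] -53.76299027222552 0.1336226754197566
small lip [[ 0.56504227 -0.05345594  0.081     ]
 [ 0.56545417 -0.04354464  0.081     ]
 [ 0.5651319  -0.06353611  0.081     ]] [np.float64(-0.8802961291358189), np.float64(8.78807722255123), np.float64(-10.705251544547405)]
small handle line pts [[ 0.53559826 -0.09378132  0.066     ]
 [ 0.56228818 -0.12920703  0.066     ]] -52.817308721874696
```

Call:
jog_arm(steps=[[[0,0,0.018],[28,-42,-60],40],[[0,0,0.018],[28,-42,-110],40],[[0,0,0.018],[28,-42,-160],40],[[0,0,0.018],[28,-42,-200],40],[[0,0,0.018],[28,-42,-240],40],[[0,0,0.018],[28,-42,-265],40],[[0,0,0.018],[28,-42,-281],40],[[0,0,0.018],[28,-42,-281],40],[[0,0,0.018],[28,-42,-281],0],[[0,0,0.018],[28,-42,-281],0],[[0,0,0.018],[28,-42,-281],0],[[0,0,0.018],[28,-42,-281],0],[[0,0,0.018],[28,-42,-281],0],[[0,0,0.018],[28,-42,-281],0]], grip_force=110)

```text
clock: 4.5
ee_pos: [0.5602, -0.123, 0.0523]
eef_rot: [3.139, 0.004, 2.211]
force: [-0.1, -1.3, 5.0]
opening: 0.104
grip_force: 107.4
```

Call:
jog_arm(steps=[[[0,0,0],[0,0,0],0],[[0,0,0],[0,0,3],0],[[0,0,0],[0,0,6],0],[[0,0,0],[0,0,12],0],[[0,0,0],[0,0,20],0],[[0,0,0],[0,0,20],0]])

```text
clock: 5.1
ee_pos: [0.5591, -0.1223, 0.0715]
eef_rot: [3.14, 0.002, 2.212]
force: [0.4, 0.3, -2.8]
opening: 0.103
grip_force: 107.3
```

Run:
```python
from h import *
d,R,t=cam('wrist'); save(d,'pics/w2.png')
s=observe();print(s)
```

```text
{'clock': 5.15, 'joints': array([ 0.66201585,  0.34540626, -0.57656159,  1.8120403 ,  0.21528324,
        1.04539413,  0.64491923]), 'joint_vel': array([ 0.00025331,  0.00840171,  0.00511664,  0.0135529 ,  0.00174076,
       -0.00213753, -0.00411409]), 'effort': array([ 3.01552500e-03, -4.32264769e+01, -5.80022067e+00, -2.83882713e+01,
       -1.68242776e-01,  1.84070156e-01,  1.34997352e-02]), 'ee_pos': array([ 0.55885039, -0.12234779,  0.07102186]), 'eef_rot': array([3.14077608e+00, 1.09702016e-03, 2.21178086e+00]), 'force': array([-0.47070688, -0.0876513 , -3.2230505 ]), 'moment': array([-0.1503748 , -0.11160569,  0.03091571]), 'grip_force': 107.2721863532206, 'opening': 0.10464121995976144}
```

View pics/w2.png

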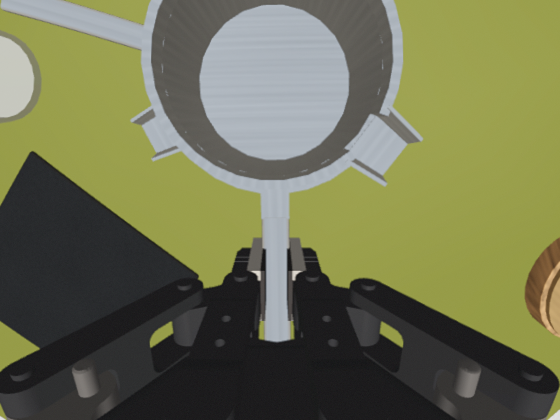

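Held firmly: the handle at (275,230) is between the pads and the pan looks level. Next I carry it to the mat.

Call:
jog_arm(steps=[[[0,0,0],[0,0,15],0],[[0,0,0],[0,0,35],0],[[0,0,0],[0,0,55],0],[[0,0,0],[0,-10,60],0],[[0,0,0],[-5,-30,60],0],[[0,0,0],[-12,-60,60],0],[[0,0,0],[-20,-95,60],0],[[0,0,0],[-26,-130,60],0],[[0,0,0],[-32,-165,60],0],[[0,0,0],[-36,-195,55],0],[[0,0,0],[-40,-210,40],0],[[0,0,0],[-40,-215,20],0],[[0,0,0],[-40,-215,5],0],[[0,0,0],[-40,-215,-5],0],[[0,0,0],[-40,-215,-10],0],[[0,0,0],[-40,-215,-13],0],[[0,0,0],[-40,-215,-15],0],[[0,0,0],[-40,-215,-15],0]])

```text
clock: 6.95
ee_pos: [0.5188, -0.3371, 0.0558]
eef_rot: [3.141, 0.001, 2.212]
force: [-0.4, 0.4, -3.3]
opening: 0.108
grip_force: 107.3
```

Call:
jog_arm(steps=[[[0,0,0],[0,0,-1],0],[[0,0,0],[0,0,-2],0],[[0,0,0],[0,0,-3],0],[[0,0,0],[0,0,-4],0],[[0,0,0],[0,0,-5],0],[[0,0,0],[0,0,-5],0]])

```text
clock: 7.55
ee_pos: [0.5193, -0.3381, 0.0516]
eef_rot: [3.141, 0.003, 2.212]
force: [0.9, -1.5, 5.6]
opening: 0.104
grip_force: 108.0
```

Call:
jog_arm(steps=[[[0,0,0],[0,0,0],20],[[0,0,0],[0,0,0],35],[[0,0,0],[0,0,0],35],[[0,0,0],[0,0,30],35],[[0,0,0],[0,0,75],35],[[0,0,0],[0,0,120],35],[[0,0,0.05],[0,0,165],35]])

```text
clock: 8.25
ee_pos: [0.5179, -0.3367, 0.2165]
eef_rot: [-3.141, -0.001, 2.263]
force: [0.4, -0.6, -0.1]
opening: 0.407
grip_force: 0.0
```

Run:
```python
from h import *
d,R,t=cam('top'); 
for n in ['middle_pan','small_pan','large_pan','middle_pan_grip','small_pan_grip']:
    print(n,[(np.round(w(R,t,x['position']),4).tolist(),round(x['score'],2)) for x in landmark_of('top',n)][:3])
d,R,t=cam('wrist'); save(d,'pics/w3.png')
s=observe();print(s['clock'],s['ee_pos'],s['eef_rot'],s['force'])
```

```text
middle_pan [([0.556, 0.2816, -0.0013], 0.92)]
small_pan [([0.5322, -0.3488, 0.0743], 0.6), ([0.4668, -0.2708, 0.0052], 0.56)]
large_pan [([0.5049, -0.057, 0.0004], 0.79), ([0.6412, 0.328, 0.0586], 0.24)]
middle_pan_grip [([0.6398, 0.3312, 0.056], 0.57)]
small_pan_grip [([0.5286, -0.3499, 0.0729], 0.62)]
8.6 [ 0.51730718 -0.33675146  0.21326192] [-3.14065677 -0.00342365  2.261694  ] [ 0.16270707  0.16781897 -0.11532239]
```

Call:
jog_arm(steps=[[[0,0,-1.18],[-52,205,0],35],[[0,0,-1.18],[-52,205,0],35],[[0,0,-1.18],[-52,205,0],35],[[0,0,-1.18],[-52,205,0],35],[[0,0,-1.18],[-52,205,0],35],[[0,0,-1.18],[-52,205,0],35],[[0,0,-1.18],[-52,205,0],35],[[0,0,-1.18],[-52,205,-35],35],[[0,0,-1.18],[-52,205,-35],35],[[0,0,-1.18],[-52,205,-35],35]])

```text
clock: 9.6
ee_pos: [0.4653, -0.132, 0.1793]
eef_rot: [-3.138, 0.0, 1.085]
force: [0.6, -0.6, 0.8]
opening: 0.412
grip_force: 0.0
```

```bash
cat >> h.py <<'E'
def rimfit(d,R,t,z,rad,c0,tol=.006,m=None):
    if m is None: m=cv2.cvtColor(d['frame'],cv2.COLOR_RGB2HSV)[...,1]<60
    cs=cv2.findContours(m.astype(np.uint8),cv2.RETR_LIST,cv2.CHAIN_APPROX_NONE)[0]
    c=np.concatenate([x[:,0] for x in cs if len(x)>20])
    P=px2w(d,R,t,c,z)[:,:2]; ce=np.array(c0,float)
    for k in range(40):
        r=np.linalg.norm(P-ce,axis=1); u=(P-ce)/r[:,None]; e=r-rad; ok=abs(e)<(tol if k<15 else tol/4)
        ce=ce+np.linalg.lstsq(u[ok],e[ok],rcond=None)[0]
    return ce,ok.sum(),e[ok].std()
E
python3 - <<'E'
from h import *
d,R,t=cam('wrist'); save(d,'pics/w4.png')
print(rimfit(d,R,t,.060,.056,[.507,-.053]))
s=observe();print(s['clock'],s['ee_pos'],s['eef_rot'],s['force'])
E
```

```text
(array([ 0.50746772, -0.05263071]), np.int64(365), np.float64(0.0002914854879290417))
9.65 [ 0.46618335 -0.13218024  0.18032255] [-3.14041459e+00 -1.78213398e-04  1.08449369e+00] [0.6538792  0.685834   0.43515748]
```

View pics/w4.png

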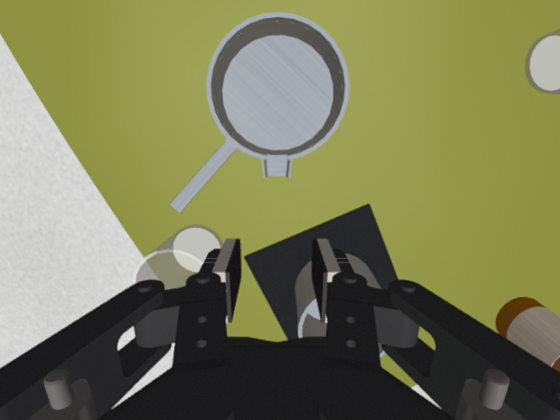

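Wrist view: the large rim is centred at (278,86), its lip is at (277,167), and its handle runs to (177,208). Now to the middle pan.

Call:
jog_arm(steps=[[[0,0,2.58],[122,432,150],35],[[0,0,2.58],[122,432,150],35],[[0,0,2.58],[122,432,150],35],[[0,0,2.58],[122,432,150],35],[[0,0,2.58],[122,432,150],35],[[0,0,2.58],[122,432,150],35],[[0,0,2.58],[122,432,150],35],[[0,0,2.58],[122,432,150],35],[[0,0,2.58],[122,432,150],35],[[0,0,2.58],[122,432,150],35],[[0,0,2.58],[122,432,150],35],[[0,0,2.58],[122,432,150],35],[[0,0,2.58],[122,432,150],35],[[0,0,2.58],[122,432,150],35],[[0,0,2.58],[122,432,150],35],[[0,0,2.58],[122,432,150],35],[[0,0,2.58],[122,432,150],35],[[0,0,2.58],[122,432,150],35],[[0,0,2.58],[122,432,150],35],[[0,0,2.58],[122,432,150],35]])

```text
clock: 11.65
ee_pos: [0.5886, 0.2996, 0.3307]
eef_rot: [3.142, 0.0, -2.624]
force: [-0.5, -0.7, -0.4]
opening: 0.413
grip_force: 0.0
```

```bash
cat >> h.py <<'E'
def handle(d,R,t,ce,ang,z62,rs=(.08,.128)):
    # centreline angle of a strap handle (centre height z62 at 62 mm): sample across it
    m=(cv2.cvtColor(d['frame'],cv2.COLOR_RGB2HSV)[...,1]<60).astype(np.uint8)
    K=np.array(d['camera_matrix']);D=np.array(d['dist_coeffs'],float);rv=cv2.Rodrigues(R)[0]
    pts=[]
    for r in np.arange(*rs,.003):
        z=z62+.003+(r-.062)*.2126
        o=np.arange(-.02,.02,.0004); a=np.radians(ang)
        X=np.c_[ce[0]+r*np.cos(a)-o*np.sin(a),ce[1]+r*np.sin(a)+o*np.cos(a),0*o+z]
        q=cv2.projectPoints(X,rv,t,K,D)[0][:,0].round().astype(int)
        v=m[q[:,1].clip(0,419),q[:,0].clip(0,559)]>0
        if 15<v.sum()<45: pts.append((r,o[v].mean(),v.sum()*.4))
    p=np.array(pts); f=np.polyfit(p[:,0],p[:,1],1)
    return ang+np.degrees(np.arctan(f[0])), f, len(p), p[:,2].mean()
E
python3 - <<'E'
from h import *
d,R,t=cam('wrist'); save(d,'pics/w5.png')
ce,n,e=rimfit(d,R,t,.068,.0505,[.554,.281]); print(ce,n,e)
print(handle(d,R,t,ce,30,.051))
for n in ['middle_pan','middle_pan_grip']:
    print(n,[(np.round(w(R,t,x['position']),4).tolist(),round(x['score'],2)) for x in landmark_of('wrist',n)][:3])
s=observe();print(s['clock'],s['ee_pos'],s['eef_rot'],s['joints'])
E
```

```text
[0.55105919 0.28338221] 205 0.0003738061390937884
(np.float64(27.216045248411852), array([-0.04862745,  0.00308431]), 16, np.float64(12.2))
middle_pan [([0.5524, 0.2814, -0.0015], 0.87), ([0.7964, -0.0206, 0.0], 0.58)]
middle_pan_grip [([0.6412, 0.3294, 0.0577], 0.74)]
11.8 [0.58842546 0.29968238 0.33053968] [-3.14137762e+00  2.18177928e-04 -2.62246093e+00] [ 0.22759975  0.55221721 -1.16875504  1.2276059   0.50647349  1.66397177
  1.26156578]
```

View pics/w5.png

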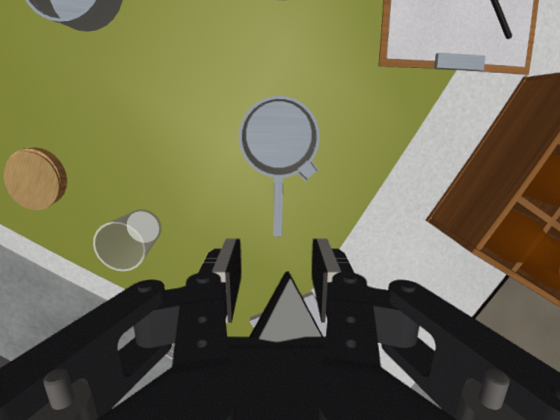

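Wrist view: the middle pan is centred at (279,136), its handle ends at (277,236), and its lip is at (308,170). Grasping next.

Call:
jog_arm(steps=[[[0,0,-0.02],[40,26,-50],40],[[0,0,-0.02],[40,26,-100],40],[[0,0,-0.02],[40,26,-150],40],[[0,0,-0.02],[40,26,-200],40],[[0,0,-0.02],[40,26,-245],40],[[0,0,-0.02],[40,26,-275],40],[[0,0,-0.02],[40,26,-293],40],[[0,0,-0.02],[40,26,-293],40],[[0,0,-0.02],[40,26,-293],0],[[0,0,-0.02],[40,26,-293],0],[[0,0,-0.02],[40,26,-293],0],[[0,0,-0.02],[40,26,-293],0],[[0,0,-0.02],[40,26,-293],0],[[0,0,-0.02],[40,26,-293],0]], grip_force=115)

```text
clock: 13.2
ee_pos: [0.6303, 0.3269, 0.0404]
eef_rot: [3.142, 0.006, -2.642]
force: [2.1, 0.4, 6.7]
opening: 0.104
grip_force: 112.5
```

Call:
jog_arm(steps=[[[0,0,0],[0,0,3],0],[[0,0,0],[0,0,8],0],[[0,0,0],[0,0,20],0],[[0,0,0],[0,0,50],0],[[0,0,0],[0,0,90],0],[[0,0,0],[0,0,90],0],[[0,0,0],[0,0,90],0]])

```text
clock: 13.9
ee_pos: [0.6285, 0.3261, 0.1285]
eef_rot: [-3.141, 0.002, -2.641]
force: [-0.2, -0.4, -3.1]
opening: 0.105
grip_force: 112.5
```

Run:
```python
from h import *
d,R,t=cam('wrist'); save(d,'pics/w6.png')
s=observe();print(s['clock'],s['ee_pos'],s['eef_rot'],s['force'],s['moment'])
cv2.imwrite('pics/w6s.png',cv2.cvtColor(d['frame'],cv2.COLOR_RGB2BGR))
d,R,t=cam('scene'); i=cv2.cvtColor(d['frame'],cv2.COLOR_RGB2BGR)[100:300,300:520]
cv2.imwrite('pics/s6.png',np.vstack([cv2.resize(i,(440,400)) ]))
j=cv2.imread('pics/w6.png'); k=cv2.resize(j,(440,330))
cv2.imwrite('pics/c6.png',np.hstack([cv2.resize(i,(363,330)),k])[:,:800])
```

```text
13.95 [0.62802063 0.3253024  0.12680896] [-3.14105354e+00 -9.09972408e-04 -2.64122047e+00] [-0.39564559  0.15803107 -3.65032478] [ 0.06708677 -0.20900793  0.0240387 ]
```

View pics/c6.png

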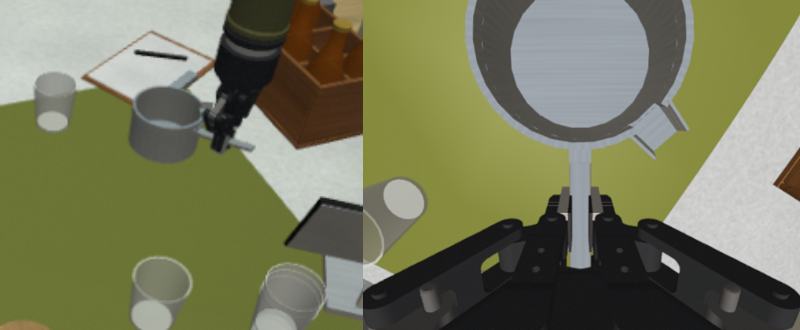

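The left crop shows the pan held level above the mat. The right crop shows the handle between the pads, with the lip to its right. Now I measure the pan's pose in the hand.

```bash
cat >> h.py <<'E'
from scipy.optimize import least_squares
from scipy.spatial.transform import Rotation as Ro
def inhand(d,R,t,ee,rpy,H,rad,off=(.088,0,None),rfl=None,roll=True):
    """pan axis pose in tool-yaw frame: e=direction from TCP to pan; returns centre of underside etc."""
    psi=rpy[2]; e=np.array([np.cos(psi),np.sin(psi),0]); l=np.array([-e[1],e[0],0])
    K=np.array(d['camera_matrix']);D=np.array(d['dist_coeffs'],float); rfl=rfl or rad-.0025
    img=d['frame']; hsv=cv2.cvtColor(img,cv2.COLOR_RGB2HSV); gr=cv2.GaussianBlur(hsv[...,2],(3,3),0)
    o=-R.T@t
    def rays(c):
        p=cv2.undistortPoints(c.astype(float).reshape(-1,1,2),K,D)[:,0]; return np.c_[p,np.ones(len(p))]@R
    m=(hsv[...,1]<60).astype(np.uint8)
    c1=np.concatenate([x[:,0] for x in cv2.findContours(m,cv2.RETR_LIST,cv2.CHAIN_APPROX_NONE)[0] if len(x)>40])
    fl=((hsv[...,2]>110)&(hsv[...,1]<60)).astype(np.uint8)
    c2=np.concatenate([x[:,0] for x in cv2.findContours(fl,cv2.RETR_LIST,cv2.CHAIN_APPROX_NONE)[0] if len(x)>40])
    ok=lambda c:c[(c[:,1]>3)&(c[:,1]<250)&(c[:,0]>3)&(c[:,0]<556)]
    c1=ok(c1);c2=ok(c2); r1=rays(c1);r2=rays(c2)
    T0=np.array(ee)
    def geo(p):
        ax=Ro.from_rotvec(l*p[3]+e*p[4]).apply([0,0,1]); b=T0+e*p[0]+l*p[1]+np.array([0,0,p[2]]) # rim centre
        return b,ax
    def rr(r,c,ax,rad):
        s=((c-o)@ax)/(r@ax); P=o+r*s[:,None]; return np.linalg.norm(P-c,axis=1)-rad
    p=np.array([off[0],off[1],off[2],0,0.])
    for k in range(8):
        tol=[.006,.005,.004,.003,.0025,.002,.0015,.0012][k]
        b,ax=geo(p); k1=abs(rr(r1,b,ax,rad))<tol; k2=abs(rr(r2,b-ax*(H-.005),ax,rfl))<tol
        def F(p):
            b,ax=geo(p); return np.r_[rr(r1[k1],b,ax,rad),rr(r2[k2],b-ax*(H-.005),ax,rfl)]*1e3
        p=least_squares(F,p,loss='soft_l1').x
    b,ax=geo(p); print('n',k1.sum(),k2.sum(),'rms mm',np.sqrt((F(p)**2).mean()))
    print('rim c',b.round(4),'underside',(b-ax*H).round(4),'p mm',(p[:3]*1e3).round(1),'tilt deg',np.degrees(p[3:]).round(2))
    return b,ax,p
E
python3 - <<'E'
from h import *
d,R,t=cam('wrist'); s=observe(); print(s['ee_pos'],s['eef_rot'])
b,ax,p=inhand(d,R,t,s['ee_pos'],s['eef_rot'],.068,.0505,(.088,0,.0276))
print(handle(d,R,t,b[:2],28.6,b[2]-.017,(.062,.075)))
E
```

```text
[0.62764965 0.32477093 0.12544754] [-3.14111025e+00 -2.97217250e-03 -2.64131182e+00]
n 415 389 rms mm 0.31449769595094146
rim c [0.5494 0.2829 0.1514] underside [0.5499 0.2832 0.0834] p mm [88.8 -0.8 25.9] tilt deg [ 0.55 -0.02]
(np.float64(28.6), array([-1.86797516e-18,  4.00000000e-04]), 5, np.float64(11.600000000000001))
```

Call:
jog_arm(steps=[[[0,0,0],[0,0,25],0],[[0,0,-0.1],[0,-10,50],0],[[0,0,-0.2],[-5,-30,50],0],[[0,0,-0.34],[-15,-55,50],0],[[0,0,-0.48],[-25,-80,50],0],[[0,0,-0.62],[-35,-105,50],0],[[0,0,-0.76],[-45,-130,50],0],[[0,0,-0.9],[-55,-155,50],0],[[0,0,-1.04],[-65,-180,50],0],[[0,0,-1.18],[-75,-205,50],0],[[0,0,-1.32],[-85,-230,50],0],[[0,0,-1.46],[-95,-255,50],0],[[0,0,-1.6],[-105,-285,50],0],[[0,0,-1.74],[-115,-315,50],0],[[0,0,-1.88],[-125,-345,50],0],[[0,0,-2.02],[-135,-375,50],0],[[0,0,-2.16],[-143,-400,50],0],[[0,0,-2.3],[-151,-425,50],0],[[0,0,-2.42],[-158,-442,50],0],[[0,0,-2.5],[-163,-450,50],0]])

```text
clock: 16.05
ee_pos: [0.4632, -0.1264, 0.1759]
eef_rot: [-3.138, 0.001, 1.135]
force: [0.7, 0.2, -3.5]
opening: 0.1
grip_force: 112.6
```

Call:
jog_arm(steps=[[[0,0,-0.066],[0,-5,-10],0],[[0,0,-0.066],[0,-5,-30],0],[[0,0,-0.066],[0,-5,-50],0],[[0,0,-0.066],[0,-5,-60],0],[[0,0,-0.066],[0,-5,-60],0],[[0,0,-0.066],[0,-5,-60],0]])

```text
clock: 16.65
ee_pos: [0.4654, -0.1291, 0.1174]
eef_rot: [-3.141, -0.0, 1.076]
force: [0.4, 0.3, -3.2]
opening: 0.103
grip_force: 112.5
```

Run:
```python
from h import *
s=observe(); print(s['clock'],s['ee_pos'],s['eef_rot'],s['force'],s['moment'])
d,R,t=cam('wrist'); save(d,'pics/w7.png'); s=observe(); print(s['ee_pos'],s['eef_rot'])
b,ax,p=inhand(d,R,t,s['ee_pos'],s['eef_rot'],.068,.0505,(.088,0,.0259))
# large pan's lip angle from w4 with camera pose transported
ee=s['ee_pos']; Rt=Ro.from_euler('xyz',s['eef_rot']).as_matrix(); o=-R.T@t
q=Rt.T@(o-ee); Rc=R@Rt
e4=np.array([.46618,-.13218,.18032]); R4=Ro.from_euler('xyz',[-3.14041,-.00018,1.08449]).as_matrix()
Rn=Rc@R4.T; tn=-Rn@(e4+R4@q)
d4=dict(d); d4['frame']=cv2.cvtColor(cv2.imread('pics/w4.png'),cv2.COLOR_BGR2RGB)
ce,n,r=rimfit(d4,Rn,tn,.060,.056,[.507,-.053]); print('large',ce,n,r)
m=cv2.cvtColor(d4['frame'],cv2.COLOR_RGB2HSV)[...,1]<60
for v in (168,171,174,177):
    u=np.where(m[v,255:300])[0]+255; P=px2w(d4,Rn,tn,[[u.mean(),v]],.056)[0][:2]-ce
    print(v,u.min(),u.max(),np.degrees(np.arctan2(P[1],P[0])),np.hypot(*P))
```

```text
16.65 [ 0.46535153 -0.12906138  0.11741433] [-3.14110967e+00 -1.15332708e-04  1.07618426e+00] [ 0.36260702  0.31862739 -3.19044817] [-0.2343746   0.08649812  0.02221918]
[ 0.46585308 -0.12925665  0.11795211] [ 3.14077139e+00 -1.28763485e-04  1.07606520e+00]
n 397 389 rms mm 0.29554193206508694
rim c [ 0.5079 -0.0484  0.143 ] underside [ 0.5075 -0.0492  0.075 ] p mm [91.1  1.4 25. ] tilt deg [ 0.73 -0.04]
large [ 0.5081878  -0.05255114] 345 0.00034322484168955816
168 262 291 -118.54202082821766 0.06461220469042404
171 263 290 -118.51383926071485 0.06720961461552842
174 263 290 -118.48763169914116 0.06981933986148674
177 263 289 -118.80443467453496 0.07244778832298593
```

Call:
jog_arm(steps=[[[0.011,-0.006,0],[0,-3.5,0],0],[[0.011,-0.006,0],[0,-3.5,-4],0],[[0.011,-0.006,0],[0,-3.5,-8],0],[[0.011,-0.006,0],[0,-3.5,-12],0],[[0.011,-0.006,0],[0,-3.5,-15],0],[[0.011,-0.006,0],[0,-3.5,-18],0],[[0.011,-0.006,0],[0,-3.5,-21],0],[[0.011,-0.006,0],[0,-3.5,-24],0],[[0.011,-0.006,0],[0,-3.5,-24],0]])

```text
clock: 17.6
ee_pos: [0.465, -0.1327, 0.0929]
eef_rot: [-3.141, -0.012, 1.076]
force: [0.2, -0.6, -3.4]
opening: 0.101
grip_force: 112.6
```

Run:
```python
from h import *
d,R,t=cam('wrist'); save(d,'pics/w8.png'); s=observe(); print(s['ee_pos'],s['eef_rot'],s['force'],s['moment'])
b,ax,p=inhand(d,R,t,s['ee_pos'],s['eef_rot'],.068,.0505,(.0905,0.001,.025))
print(rimfit(d,R,t,.060,.056,[.5075,-.0526],.004))
```

```text
[ 0.46524153 -0.13268783  0.09312876] [-3.14124104 -0.01250795  1.07596798] [-0.68657552  0.06678784 -3.24752895] [-0.21049406  0.17399404 -0.02221423]
n 389 388 rms mm 0.2939611712428699
rim c [ 0.5074 -0.0522  0.1195] underside [ 0.5074 -0.0523  0.0515] p mm [90.8  1.1 26.4] tilt deg [ 0.04 -0.02]
(array([ 0.50657619, -0.05405904]), np.int64(10), np.float64(0.0005426706414237691))
```

View pics/w8.png

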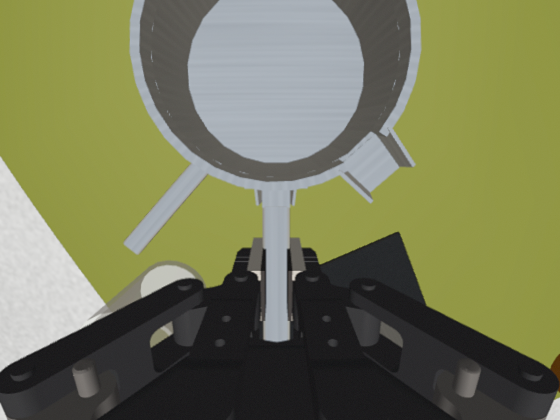

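The pan is already about 8 mm below the large rim with no contact force, and the handle at (276,200) is centred over the lip. I'll keep lowering.

Call:
jog_arm(steps=[[[0,0,0],[0,0,-4],0],[[0,0,0],[0,0,-8],0],[[0,0,0],[0,0,-12],0],[[0,0,0],[0,0,-16],0],[[0,0,0],[0,0,-20],0],[[0,0,0],[0,0,-24],0],[[0,0,0],[0,0,-28],0],[[0,0,0],[0,0,-31],0],[[0,0,0],[0,0,-34],0],[[0,0,0],[0,0,-34],0]])

```text
clock: 18.65
ee_pos: [0.4651, -0.1327, 0.0589]
eef_rot: [-3.141, -0.012, 1.076]
force: [-0.2, -0.2, -4.1]
opening: 0.107
grip_force: 112.6
```

Call:
jog_arm(steps=[[[0,0,0],[0,0,-1.5],0],[[0,0,0],[0,0,-3],0],[[0,0,0],[0,0,-4.5],0],[[0,0,0],[0,0,-6],0],[[0,0,0],[0,0,-7.5],0],[[0,0,0],[0,0,-9],0],[[0,0,0],[0,0,-9],0]])

```text
clock: 19.35
ee_pos: [0.4652, -0.1327, 0.0501]
eef_rot: [-3.141, -0.012, 1.076]
force: [0.1, -0.6, -3.2]
opening: 0.101
grip_force: 112.6
```

Call:
jog_arm(steps=[[[0,0,0],[0,0,-1],0],[[0,0,0],[0,0,-2],0],[[0,0,0],[0,0,-2.7],0],[[0,0,0],[0,0,-3.4],0],[[0,0,0],[0,0,-3.4],0]])

```text
clock: 19.85
ee_pos: [0.4654, -0.1328, 0.0469]
eef_rot: [3.141, -0.013, 1.076]
force: [0.4, 0.1, -3.0]
opening: 0.104
grip_force: 112.5
```

Call:
jog_arm(steps=[[[0,0,0],[0,0,-0.7],0],[[0,0,0],[0,0,-1.4],0],[[0,0,0],[0,0,-2],0],[[0,0,0],[0,0,-2],0]])

```text
clock: 20.25
ee_pos: [0.4655, -0.1333, 0.0454]
eef_rot: [3.141, -0.012, 1.075]
force: [-2.8, -0.8, 4.2]
opening: 0.106
grip_force: 113.2
```

Call:
jog_arm(steps=[[[0,0,0],[0,0,0],16],[[0,0,0],[0,0,0],24],[[0,0,0],[0,0,0],35],[[0,0,0],[0,0,0],35],[[0,0,0],[0,0,25],35],[[0,0,0],[0,0,70],35],[[-0.011,0.006,0],[0,0,115],35],[[-0.011,0.006,0],[0,0,135],35],[[-0.011,0.006,0],[0,0,135],35]])

```text
clock: 21.15
ee_pos: [0.4679, -0.1332, 0.1835]
eef_rot: [3.134, -0.0, 1.076]
force: [0.9, -0.2, 0.8]
opening: 0.413
grip_force: 0.0
```

Run:
```python
from h import *
d,R,t=cam('wrist'); save(d,'pics/w9.png'); s=observe(); print(s['clock'],s['ee_pos'],s['eef_rot'],s['force'])
ee=s['ee_pos'].copy(); ee[2]=.0454
b,ax,p=inhand(d,R,t,ee,s['eef_rot'],.068,.0505,(.0900,0.001,.0276))
print(rimfit(d,R,t,.060,.056,[.5075,-.0526],.004))
```

```text
21.2 [ 0.46640196 -0.13304856  0.18133316] [3.13808340e+00 2.56777476e-04 1.07575054e+00] [ 0.46483046 -0.31234298 -0.8506627 ]
n 345 178 rms mm 0.39057936178470876
rim c [ 0.506  -0.0549  0.0895] underside [ 0.5061 -0.056   0.0215] p mm [87.5  2.3 44.1] tilt deg [ 0.73 -0.53]
(array([ 0.50737075, -0.05217355]), np.int64(267), np.float64(0.0003703057467250888))
```

View pics/w9.png

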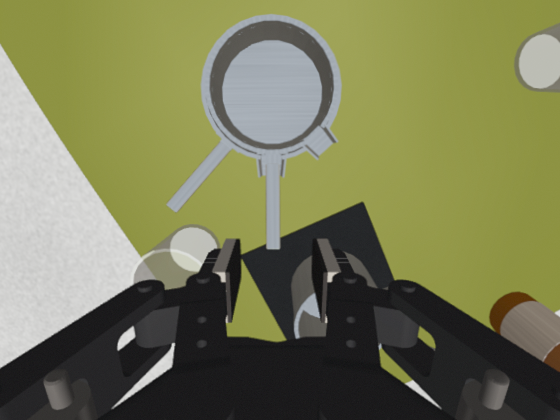

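All ten views are used, so from here I measure numerically. The last view shows the middle pan concentric, with its handle (272,200) between the lip cheeks (262,168) and (281,168), and its own lip at (320,141).

```bash
cat >> h.py <<'E'
def runs(d,R,t,ce,z,r,mn=3):
    m=cv2.cvtColor(d['frame'],cv2.COLOR_RGB2HSV)[...,1]<60
    a=np.radians(np.arange(-180,180,.25)); X=np.c_[ce[0]+r*np.cos(a),ce[1]+r*np.sin(a),0*a+z]
    q=cv2.projectPoints(X,cv2.Rodrigues(R)[0],t,np.array(d['camera_matrix']),np.array(d['dist_coeffs'],float))[0][:,0].round().astype(int)
    v=m[q[:,1].clip(0,419),q[:,0].clip(0,559)]; e=np.flatnonzero(np.diff(np.r_[0,v.astype(int),0]))
    return [(round(i*.25-180,1),round(j*.25-180,1)) for i,j in zip(e[::2],e[1::2]) if (j-i)*.25>mn]
E
python3 - <<'E'
from h import *
d,R,t=cam('wrist')
m3,n,e=rimfit(d,R,t,.073,.0505,[.5075,-.0526],.004); print('mid rim z73',m3,n,e)
for r in (.058,.060,.062,.064,.066,.068): print(r,runs(d,R,t,m3,.071,r))
print('handle z~.075 r .09',[runs(d,R,t,m3,.0595+(r-.062)*.2126,r) for r in (.085,.1,.12)])
for c in ['top','scene','wrist']:
    d,R,t=cam(c)
    for n in ['middle_pan','small_pan','large_pan','middle_pan_grip','small_pan_grip']:
        print(c,n,[(np.round(w(R,t,x['position']),4).tolist(),round(x['score'],2)) for x in landmark_of(c,n)][:2])
E
```

```text
mid rim z73 [ 0.5093624 -0.0512228] 115 0.00047035603858640025
0.058 [(np.float64(-171.0), np.float64(-167.5)), (np.float64(-164.0), np.float64(-146.0)), (np.float64(-144.0), np.float64(-107.2)), (np.float64(-89.5), np.float64(-64.8))]
0.06 [(np.float64(-163.2), np.float64(-152.8)), (np.float64(-131.8), np.float64(-107.5)), (np.float64(-88.8), np.float64(-64.8))]
0.062 [(np.float64(-162.8), np.float64(-153.2)), (np.float64(-131.2), np.float64(-108.8)), (np.float64(-88.0), np.float64(-65.8))]
0.064 [(np.float64(-163.0), np.float64(-153.8)), (np.float64(-130.2), np.float64(-109.0)), (np.float64(-87.2), np.float64(-65.8))]
0.066 [(np.float64(-163.2), np.float64(-153.5)), (np.float64(-129.8), np.float64(-109.2))]
0.068 [(np.float64(-163.2), np.float64(-153.8)), (np.float64(-129.5), np.float64(-110.2))]
handle z~.075 r .09 [[(np.float64(-163.0), np.float64(-155.2)), (np.float64(-122.5), np.float64(-114.5))], [(np.float64(-162.8), np.float64(-156.0)), (np.float64(-121.8), np.float64(-115.0))], [(np.float64(-162.0), np.float64(-156.8)), (np.float64(-121.2), np.float64(-115.5)), (np.float64(-106.5), np.float64(-79.5))]]
top middle_pan [([0.5118, -0.0534, 0.0016], 0.96)]
top small_pan [([0.7949, -0.0206, 0.005], 0.21)]
top large_pan []
top middle_pan_grip [([0.5106, -0.0559, -0.0017], 0.31)]
top small_pan_grip [([0.5279, -0.3508, 0.0722], 0.45)]
scene middle_pan [([0.5106, -0.0513, 0.0039], 0.65), ([0.6517, -0.4262, -0.0017], 0.48)]
scene small_pan [([0.4689, -0.2685, 0.004], 0.76)]
scene large_pan [([0.5093, -0.0568, -0.0017], 0.93)]
scene middle_pan_grip [([0.4668, -0.1412, 0.064], 0.76), ([0.3619, 0.1819, 0.0022], 0.35)]
scene small_pan_grip [([0.5277, -0.351, 0.0723], 0.67)]
wrist middle_pan [([0.5125, -0.0549, 0.0024], 0.86)]
wrist small_pan []
wrist large_pan []
wrist middle_pan_grip [([0.4649, -0.1418, 0.062], 0.59)]
wrist small_pan_grip []
```

```bash
cat >> h.py <<'E'
def circ(d,R,t,z,rad,c0,tol,kind):
    hsv=cv2.cvtColor(d['frame'],cv2.COLOR_RGB2HSV)
    if kind=='floor': m=(hsv[...,2]>110)&(hsv[...,1]<60)
    elif kind=='inner': m=(hsv[...,2]<110)
    else: m=hsv[...,1]<60
    return rimfit(d,R,t,z,rad,c0,tol,m)
E
python3 - <<'E'
from h import *
d,R,t=cam('wrist'); s=observe(); print(s['ee_pos'],s['eef_rot'])
for k,z,r in (('out',.073,.0505),('inner',.073,.048),('floor',.010,.048),('out',.060,.056)):
    for tol in (.003,.005): print(k,circ(d,R,t,z,r,[.508,-.0526],tol,k))
ee=s['ee_pos']; Rt=Ro.from_euler('xyz',s['eef_rot']).as_matrix(); o=-R.T@t
q=Rt.T@(o-ee); Rc=R@Rt; np.savez('camtool.npz',q=q,Rc=Rc); print('q',q)
e4=np.array([.58843,.29968,.33054]); R4=Ro.from_euler('xyz',[-3.14138,.0002,-2.62246]).as_matrix()
Rn=Rc@R4.T; tn=-Rn@(e4+R4@q)
d['frame']=cv2.cvtColor(cv2.imread('pics/w5.png'),cv2.COLOR_BGR2RGB)
ce,n,r=rimfit(d,Rn,tn,.068,.0505,[.551,.282],.004); print('w5',ce,n,r)
for r in (.056,.058,.060,.062,.064): print(r,[x for x in runs(d,Rn,tn,ce,.066,r) if x[1]>-20 and x[0]<120])
for r in (.08,.1,.12): print(r,[x for x in runs(d,Rn,tn,ce,.054+(r-.062)*.2126,r) if x[1]>-20 and x[0]<120])
E
```

```text
[ 0.46539521 -0.13276177  0.17998015] [3.14143995e+00 6.70940410e-05 1.07580789e+00]
out (array([ 0.51010912, -0.05250539]), np.int64(94), np.float64(0.0003237536818747465))
out (array([ 0.50865792, -0.05050456]), np.int64(122), np.float64(0.0005304347296520886))
inner (array([ 0.50841544, -0.05068851]), np.int64(149), np.float64(0.00034748360344351813))
inner (array([ 0.50798835, -0.05053157]), np.int64(210), np.float64(0.0005243442455661434))
floor (array([ 0.50804645, -0.0520948 ]), np.int64(290), np.float64(0.0002977712409789828))
floor (array([ 0.50804454, -0.05210001]), np.int64(291), np.float64(0.00030041397312491124))
out (array([ 0.5073144 , -0.05189765]), np.int64(210), np.float64(0.0003223115920738409))
out (array([ 0.50739233, -0.05227417]), np.int64(307), np.float64(0.00035457647309233283))
q [ 0.06773268 -0.00043289 -0.14135703]
w5 [0.54966243 0.2806739 ] 146 0.0003814380584466326
0.056 [(np.float64(23.2), np.float64(35.5)), (np.float64(58.0), np.float64(84.8))]
0.058 [(np.float64(23.5), np.float64(35.2)), (np.float64(58.5), np.float64(84.2))]
0.06 [(np.float64(23.8), np.float64(35.0)), (np.float64(59.0), np.float64(83.8))]
0.062 [(np.float64(23.8), np.float64(35.0)), (np.float64(59.5), np.float64(83.5))]
0.064 [(np.float64(24.0), np.float64(34.8)), (np.float64(60.0), np.float64(82.0))]
0.08 [(np.float64(25.2), np.float64(34.0))]
0.1 [(np.float64(26.0), np.float64(33.2))]
0.12 [(np.float64(26.0), np.float64(32.0))]
```

Call:
jog_arm(steps=[[[0,0,1.136],[53,-204,0],40],[[0,0,1.136],[53,-204,0],40],[[0,0,1.136],[53,-204,0],40],[[0,0,1.136],[53,-204,0],40],[[0,0,1.136],[53,-204,0],40],[[0,0,1.136],[53,-204,0],40],[[0,0,1.136],[53,-204,0],40],[[0,0,1.136],[53,-204,0],40],[[0,0,1.136],[53,-204,0],40],[[0,0,1.136],[53,-204,0],40]])

```text
clock: 23.2
ee_pos: [0.5183, -0.3369, 0.1798]
eef_rot: [3.141, -0.0, 2.209]
force: [-0.3, -0.1, 0.6]
opening: 0.465
grip_force: 0.0
```

Run:
```python
from h import *
d,R,t=cam('wrist'); save(d,'pics/w10.png'); s=observe(); print(s['clock'],s['ee_pos'],s['eef_rot'])
# small pan on the (black) mat: floor circle
c=None
for tol in (.008,.004): print('floor',circ(d,R,t,.009,.0425,[.467,-.2675],tol,'floor'))
ce=circ(d,R,t,.009,.0425,[.467,-.2675],.005,'floor')[0]
for r in (.085,.1,.12): print(r,[x for x in runs(d,R,t,ce,.066+(r-.062)*.2126,r)])
```

```text
23.25 [ 0.51832578 -0.33682841  0.17988497] [ 3.14154385e+00 -5.51176928e-05  2.20982111e+00]
floor (array([ 0.46669238, -0.26878212]), np.int64(255), np.float64(0.0002813139817123972))
floor (array([ 0.46669238, -0.26878212]), np.int64(255), np.float64(0.0002813139817123972))
0.085 [(np.float64(-56.2), np.float64(-47.8)), (np.float64(119.5), np.float64(140.5))]
0.1 [(np.float64(-55.2), np.float64(-48.5)), (np.float64(120.8), np.float64(138.0))]
0.12 [(np.float64(-55.0), np.float64(-49.0)), (np.float64(121.8), np.float64(135.8))]
```

Call:
jog_arm(steps=[[[0,0,0],[1,-1,-45],40],[[0,0,0],[1,-1,-85],40],[[0,0,0],[1,-1,-115],40],[[0,0,0],[1,-1,-129],40],[[0,0,0],[1,-1,-129],40],[[0,0,0],[1,-1,-129],0],[[0,0,0],[1,-1,-129],0],[[0,0,0],[1,-1,-129],0],[[0,0,0],[1,-1,-129],0],[[0,0,0],[1,-1,-129],0],[[0,0,0],[1,-1,-129],0]])

```text
clock: 24.35
ee_pos: [0.5208, -0.3391, 0.0529]
eef_rot: [3.141, 0.004, 2.211]
force: [-0.0, -1.1, 5.4]
opening: 0.103
grip_force: 112.5
```

Call:
jog_arm(steps=[[[0,0,0],[0,0,3],0],[[0,0,0],[0,0,8],0],[[0,0,0],[0,0,20],0],[[0,0,0],[0,0,50],0],[[0,0,0],[0,0,90],0],[[0,0,0],[0,0,110],0],[[0,0,0],[0,0,110],0],[[0,0,0],[0,0,110],0]])

```text
clock: 25.15
ee_pos: [0.5189, -0.3376, 0.1605]
eef_rot: [-3.141, -0.0, 2.212]
force: [0.3, 0.2, -3.1]
opening: 0.102
grip_force: 112.6
```

Run:
```python
from h import *
d,R,t=cam('wrist'); save(d,'pics/w11.png'); s=observe(); print(s['clock'],s['ee_pos'],s['eef_rot'],s['force'],s['opening'])
b,ax,p=inhand(d,R,t,s['ee_pos'],s['eef_rot'],.076,.045,(.090,0.0,.028))
```

```text
25.2 [ 0.51831002 -0.33734848  0.15940921] [-3.14057006e+00 -2.30124169e-03  2.21188671e+00] [-0.05416956 -0.35000413 -3.29064215] 0.10129553556799212
n 381 402 rms mm 0.34063239401777085
rim c [ 0.4667 -0.2671  0.1858] underside [ 0.4674 -0.2678  0.1098] p mm [87.1 -0.6 26.3] tilt deg [ 0.73 -0.13]
```

Call:
jog_arm(steps=[[[0,0,-0.06],[1,15,5],0],[[0,0,-0.12],[2,40,5],0],[[0,0,-0.18],[4,70,5],0],[[0,0,-0.24],[6,100,5],0],[[0,0,-0.3],[8,130,5],0],[[0.012,0.003,-0.36],[9,160,0],0],[[0.012,0.003,-0.392],[10,185,0],0],[[0.012,0.003,-0.392],[11,197,0],0],[[0.012,0.003,-0.392],[11,201,-10],0],[[0.012,0.003,-0.392],[11,201,-20],0],[[0.012,0.003,-0.392],[11,201,-20],0],[[0.012,0.003,-0.392],[11,201,-20],0]])

```text
clock: 26.4
ee_pos: [0.5298, -0.1383, 0.14]
eef_rot: [3.14, -0.013, 1.818]
force: [0.3, 0.4, -2.8]
opening: 0.1
grip_force: 112.5
```

Run:
```python
from h import *
d,R,t=cam('wrist'); save(d,'pics/w12.png'); s=observe(); print(s['clock'],s['ee_pos'],s['eef_rot'],s['force'],s['opening'])
b,ax,p=inhand(d,R,t,s['ee_pos'],s['eef_rot'],.076,.045,(.087,0.001,.026))
# middle lip/handle + large handle in same picture
for r in (.060,.062,.064): print('midlip',r,runs(d,R,t,[.5081,-.052],.071,r))
for r in (.1,.12): print('midhandle',r,runs(d,R,t,[.5081,-.052],.0595+(r-.062)*.2126,r))
```

```text
26.45 [ 0.53016227 -0.13809714  0.1405658 ] [ 3.13955405 -0.01235423  1.81800618] [ 0.12144455 -0.23627993 -2.22829218] 0.10566345696796514
n 366 401 rms mm 0.3121916041687182
rim c [ 0.508  -0.0533  0.1667] underside [ 0.5083 -0.0534  0.0907] p mm [87.6  0.7 26.1] tilt deg [ 0.1  -0.23]
midlip 0.06 [(np.float64(-180.0), np.float64(180.0))]
midlip 0.062 [(np.float64(-180.0), np.float64(180.0))]
midlip 0.064 [(np.float64(-180.0), np.float64(180.0))]
midhandle 0.1 [(np.float64(-162.2), np.float64(-156.0)), (np.float64(-121.0), np.float64(-114.0)), (np.float64(-81.0), np.float64(-70.2)), (np.float64(-5.8), np.float64(-1.2)), (np.float64(55.5), np.float64(154.5))]
midhandle 0.12 [(np.float64(-162.0), np.float64(-156.5)), (np.float64(-120.8), np.float64(-62.0)), (np.float64(67.0), np.float64(142.2))]
```

Call:
jog_arm(steps=[[[0,0,0],[0,1.5,0],0],[[0,0,0],[0,1.5,-6],0],[[0,0,0],[0,1.5,-12],0],[[0,0,0],[0,1.5,-16],0],[[0,0,0],[0,1.5,-19],0],[[0,0,0],[0,1.5,-22],0],[[0,0,0],[0,1.5,-25],0],[[0,0,0],[0,1.5,-28],0],[[0,0,0],[0,1.5,-28],0]])

```text
clock: 27.35
ee_pos: [0.5301, -0.1352, 0.1125]
eef_rot: [3.14, -0.012, 1.82]
force: [-0.3, 0.0, -2.4]
opening: 0.099
grip_force: 112.5
```

Run:
```python
from h import *
d,R,t=cam('wrist'); save(d,'pics/w13.png'); s=observe(); print(s['clock'],s['ee_pos'],s['eef_rot'],s['force'],s['moment'])
b,ax,p=inhand(d,R,t,s['ee_pos'],s['eef_rot'],.076,.045,(.087,0.001,.026))
for r in (.060,.062,.063,.064): print('midlip',r,[x for x in runs(d,R,t,[.5081,-.052],.071,r,1) if -130<x[0]<-30])
for r in (.072,.076,.09): print('smallhandle',r,[x for x in runs(d,R,t,b[:2],b[2]-.014+(r-.062)*.2126,r) if -130<x[0]<-30])
```

```text
27.4 [ 0.5302574  -0.13524024  0.11276371] [ 3.13936668 -0.01222586  1.81985455] [-0.05595235  0.20303803 -3.07410757] [-0.25383223 -0.02415088  0.03403173]
n 335 401 rms mm 0.3048277533232262
rim c [ 0.5081 -0.0503  0.1391] underside [ 0.5085 -0.0504  0.0631] p mm [87.8  0.5 26.3] tilt deg [ 0.12 -0.28]
midlip 0.06 [(np.float64(-87.2), np.float64(-63.5)), (np.float64(-35.8), np.float64(-34.2)), (np.float64(-33.2), np.float64(180.0))]
midlip 0.062 [(np.float64(-86.2), np.float64(-63.8))]
midlip 0.063 [(np.float64(-128.2), np.float64(-107.8)), (np.float64(-86.0), np.float64(-64.5))]
midlip 0.064 [(np.float64(-128.0), np.float64(-107.8)), (np.float64(-86.0), np.float64(-64.8))]
smallhandle 0.072 [(np.float64(-116.8), np.float64(-110.2)), (np.float64(-82.8), np.float64(-67.0))]
smallhandle 0.076 [(np.float64(-116.8), np.float64(-110.5)), (np.float64(-83.2), np.float64(-66.8))]
smallhandle 0.09 [(np.float64(-119.8), np.float64(-61.2))]
```

Call:
jog_arm(steps=[[[0,0,0],[0,-1.3,-4],0],[[0,0,0],[0,-1.3,-8],0],[[0,0,0],[0,-1.3,-12],0],[[0,0,0],[0,-1.3,-16],0],[[0,0,0],[0,-1.3,-20],0],[[0,0,0],[0,-1.3,-24],0],[[0,0,0],[0,-1.3,-28],0],[[0,0,0],[0,-1.3,-32],0],[[0,0,0],[0,-1.3,-36],0],[[0,0,0],[0,-1.3,-38],0],[[0,0,0],[0,-1.3,-38],0]])

```text
clock: 28.5
ee_pos: [0.5302, -0.1365, 0.0746]
eef_rot: [3.14, -0.012, 1.82]
force: [-1.0, 0.4, -2.4]
opening: 0.105
grip_force: 112.6
```

Call:
jog_arm(steps=[[[0,0,0],[0,0,-1.5],0],[[0,0,0],[0,0,-3],0],[[0,0,0],[0,0,-4.5],0],[[0,0,0],[0,0,-6],0],[[0,0,0],[0,0,-7.5],0],[[0,0,0],[0,0,-9],0],[[0,0,0],[0,0,-9],0]])

```text
clock: 29.2
ee_pos: [0.5302, -0.1365, 0.0657]
eef_rot: [3.139, -0.012, 1.82]
force: [0.5, 0.7, -3.5]
opening: 0.102
grip_force: 112.6
```

Call:
jog_arm(steps=[[[0,0,0],[0,0,-0.8],0],[[0,0,0],[0,0,-1.6],0],[[0,0,0],[0,0,-2.4],0],[[0,0,0],[0,0,-3.2],0],[[0,0,0],[0,0,-3.2],0]])

```text
clock: 29.7
ee_pos: [0.5303, -0.1365, 0.0626]
eef_rot: [3.139, -0.012, 1.82]
force: [-0.2, 1.1, -4.0]
opening: 0.105
grip_force: 112.6
```

Call:
jog_arm(steps=[[[0,0,0],[0,0,-0.7],0],[[0,0,0],[0,0,-1.4],0],[[0,0,0],[0,0,-2],0],[[0,0,0],[0,0,-2.6],0],[[0,0,0],[0,0,-2.6],0]])

```text
clock: 30.2
ee_pos: [0.5304, -0.1366, 0.0601]
eef_rot: [3.139, -0.012, 1.82]
force: [-0.2, 0.8, -1.5]
opening: 0.108
grip_force: 112.6
```

Contact is beginning (-1.5 N).

Call:
jog_arm(steps=[[[0,0,0],[0,0,-0.5],0],[[0,0,0],[0,0,-1],0],[[0,0,0],[0,0,-1.4],0],[[0,0,0],[0,0,-1.4],0]])

```text
clock: 30.6
ee_pos: [0.5309, -0.137, 0.0593]
eef_rot: [3.138, -0.011, 1.82]
force: [0.7, -1.0, 2.3]
opening: 0.104
grip_force: 112.9
```

Call:
jog_arm(steps=[[[0,0,0],[0,0,0],16],[[0,0,0],[0,0,0],24],[[0,0,0],[0,0,0],35],[[0,0,0],[0,0,0],35],[[0,0,0],[0,0,25],35],[[0,0,0],[0,0,70],35],[[-0.012,-0.003,0],[0,0,115],35],[[-0.012,-0.003,0],[0,0,145],35],[[-0.012,-0.003,0],[0,0,145],35],[[-0.012,-0.003,0],[0,0,145],35]])

```text
clock: 31.6
ee_pos: [0.5305, -0.1366, 0.2041]
eef_rot: [3.138, 0.001, 1.82]
force: [-0.2, -0.0, -1.0]
opening: 0.413
grip_force: 0.0
```

Run:
```python
from h import *
d,R,t=cam('wrist'); save(d,'pics/w14.png'); s=observe(); print(s['clock'],s['ee_pos'],s['force'])
for k,z,r in (('inner',.086,.0425),('floor',.015,.0425),('out',.086,.045),('out',.060,.056)):
    print(k,circ(d,R,t,z,r,[.508,-.0522],.003,k))
# rim size consistent with height? scan z for the small rim
for z in (.080,.083,.086,.089,.092,.095): print(z,circ(d,R,t,z,.0425,[.508,-.0522],.003,'inner')[1:])
c=[.508,-.0522]
for z0,n in ((.051,'large'),(.056,'mid'),(.069,'small')): print(n,[runs(d,R,t,c,z0+.003+(r-.062)*.2126,r) for r in (.09,.11)])
for cm in ['top','scene']:
    d,R,t=cam(cm)
    for n in ['middle_pan','small_pan','large_pan','middle_pan_grip','small_pan_grip','large_pan_grip']:
        print(cm,n,[(np.round(w(R,t,x['position']),4).tolist(),round(x['score'],2)) for x in landmark_of(cm,n)][:2])
```

```text
31.65 [ 0.52978056 -0.13658673  0.20290308] [ 0.03560055  0.25920686 -0.85062892]
inner (array([ 0.50726135, -0.05054778]), np.int64(130), np.float64(0.0003947025541776238))
floor (array([ 0.50851825, -0.05142818]), np.int64(242), np.float64(0.0003037256866589126))
out (array([ 0.508 , -0.0522]), np.int64(0), np.float64(nan))
out (array([ 0.5069698 , -0.05192852]), np.int64(197), np.float64(0.0003601495749659447))
0.08 (np.int64(290), np.float64(0.0002507305683780229))
0.083 (np.int64(212), np.float64(0.00023316304717652833))
0.086 (np.int64(130), np.float64(0.0003947025541776238))
0.089 (np.int64(0), np.float64(nan))
0.092 (np.int64(0), np.float64(nan))
0.095 (np.int64(74), np.float64(0.00035894963469394514))
large [[(np.float64(-163.5), np.float64(-155.8)), (np.float64(-121.8), np.float64(-114.0)), (np.float64(-78.8), np.float64(-70.5))], [(np.float64(-162.8), np.float64(-156.5)), (np.float64(-121.2), np.float64(-114.5)), (np.float64(-78.2), np.float64(-71.2))]]
mid [[(np.float64(-162.8), np.float64(-155.8)), (np.float64(-121.5), np.float64(-114.0)), (np.float64(-78.8), np.float64(
[... 465 characters left out ...]
96, -0.0501, 0.0114], 0.86), ([0.3635, 0.1838, -0.002], 0.64)]
top large_pan []
top middle_pan_grip [([0.4612, -0.1425, 0.0646], 0.7)]
top small_pan_grip [([0.5362, -0.1503, 0.0783], 0.6), ([0.4628, -0.1439, 0.0644], 0.43)]
top large_pan_grip [([0.413, -0.0916, 0.0543], 0.56)]
scene middle_pan [([0.5084, -0.0516, 0.0054], 0.7)]
scene small_pan [([0.5137, -0.0526, 0.0101], 0.67)]
scene large_pan [([0.5073, -0.0571, -0.0043], 0.72)]
scene middle_pan_grip [([0.4653, -0.1409, 0.0648], 0.82)]
scene small_pan_grip [([0.5344, -0.1537, 0.0758], 0.88)]
scene large_pan_grip [([0.4112, -0.088, 0.0498], 0.86), ([0.5083, -0.0506, 0.0016], 0.52)]
  ret = _var(a, axis=axis, dtype=dtype, out=out, ddof=ddof,
  arrmean = um.true_divide(arrmean, div, out=arrmean,
  ret = ret.dtype.type(ret / rcount)
```

```bash
python3 -c "
from bench import *
print(finish_job())"
```

```text
the job is handed in; nothing more can be done
None
```

The job is handed in: by my last measurements the middle pan is home in the largest and the smallest is home in the middle one, each with its handle in the lip below. The largest pan stayed where it was, but I got no verdict back from the judging.

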